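# Pin the pull bar to the spring carriage and hold it drawn to the mark

### The arm

A 7-joint arm with a two-finger parallel gripper is mounted at the origin on a cart in front of the work surface, level with it; the furniture and walls round the work are solid. World frame = base frame: x ahead of the robot, y to its left, z up, the work surface at z = 0. Lengths are in m, angles in rad, forces in N, time in s.
With the tool pointing down it reaches from about 0.425 to 0.975 m from the base axis. Payload 16.7 kg.
Tool frame: the origin (TCP) lies at the very end of the fingers, on their centre line; the grasp point (between the pads) lies ctrl.grip_depth behind it (ctrl.grip_depth is the distance from the TCP to the grasp point, in m); z points along the fingers, y is the line along which they close (so a half turn about z gives the same grasp; the last joint's range is limited). The gripper opens to 85 mm and grips with 20 to 120 N. Pads are 22 mm wide; open, the fingers measure 114 mm over their backs; the gripper's body (76 mm by 85 mm) begins 54 mm behind the grasp point. The pads swing forward as they close: fully open they stand 13 mm farther back than shut.
Start: joints at [1.079, 0.426, 0.074, 1.606, -0.034, 1.111, -0.067], TCP at [0.226, -0.636, 0.231] pointing down, gripper open.
Joint ranges: [-2.85, 2.85], [-0.5, 2.14], [-1.23, 1.37], [0.21, 2.46], [-1.02, 4.16], [0.16, 2.05], [-2.73, 2.73]. Speed limits (rad/s): [1.89, 1.89, 2.39, 2.39, 3.01, 3.01, 3.01].

### API

Orientations are given as a rotation vector (axis times angle).
In Python, from rig import ctrl, get_image, camera_info, spotter gives the robot as it stands. The module is installed in compiled form; this text tells all that it offers.
- The arm moves only by the shell command python3 -m jog 'ROWS' [OPENING] [FORCE]. ROWS is JSON, a list that holds one entry, the list of rows, each a list of 4 numbers: the shift along the tool's x, y, z in units of 30 mm (1.0 is 30 mm), then the turn about the tool's z in units of 5 degrees (1.0 is 5 degrees). In form: [[[x, y, z, spin], ...]]. A call has 1 to 20 rows; each row shifts and turns the commanded pose from where the row before left it, along the tool's axes as they then stand; what a row does not reach is not made up. A row lasts 1/12 s, in which the tool goes at most 41.7 mm and 7.16 degrees, less where a joint would pass 70% of its speed; a pose out of reach is approached as far as the arm can. A call is refused whole if a number of a shift passes 1 or a number of a turn 1, either way. A call with a gripper value outside its range is refused whole. OPENING is the opening, from 0 (shut) to 1 (fully open), set as the call begins (- or left out, the last holds). The fingers move at their own pace and stop on an object; FORCE is the grip in N (left out, the last holds). Time passes only in rows, so rows that do not move let the fingers close. It gives the time, the measured TCP pose, the force, the opening and the grip force at its end, in the units of the state.
- ctrl.observe(): the state, without advancing time (a new reading comes with each control period).
- get_image(name): name is "side" or "top"; returns the picture (420x560x3 uint8, red, green, blue); there is no depth.
- camera_info(name): a dict with "camera_matrix" (3x3 intrinsics, pixels), "extrinsics" (4x4, takes a point from world to camera coordinates). Camera axes: x right, y up, looking along -z (the intrinsics and any distortion apply to the point x, -y, -z); pixel columns grow to the right and rows downward; lengths in m; the calibration is good to about 2 mm. A picture is of the moment at which its call begins. camera_info takes no time and is no camera call.
- ctrl.job_done(): hands the job in; it is judged then, once.
Trained networks look in the newest picture that a camera, given by its name, has taken for a name from the list of things; names that differ only in an ending like _2 or _b are one class to them, and where a whole thing is asked for, a point or a joint stands for the part that bears it (a point fixed in the world has none). Each returns a list of dicts, best first, with "score" (0 to 1); they miss things now and then, are a little off and sometimes report something else, mostly with a low value. They report only what shows in the picture. A call takes as long as a camera call.
- spotter.find_in(camera, label): "rect" ([left, top, right, bottom] in pixels, round what is visible of it).
- spotter.mark_of(camera, label): "xy" ([column, row] in pixels: a listed point, or the origin of a listed thing).
The state is a dict: "time": time; "q": joint angles; "joint_velocities": joint speeds; "effort": joint torques, N m; "position": TCP position; "eef_rot": TCP orientation; "wrist_force": force on the tool from outside, world axes, zero at the start; "moment": the same for the moment, N m; "gripper_width": opening from 0.0 (shut) to 1.0 (fully open); "finger_force": force on a finger pad.
Only numpy, scipy, OpenCV 4.12 (cv2) and the standard library are available. Lean on these libraries where they do the work, as an engineer would, in place of code of your own. Each camera call takes 0.05 s, during which the arm holds its last target. There are 200 camera calls.

### The job

The draw fixture has come apart: take the headed pin out of its drilled block and push it down through the aligned holes of the carriage's fork and the pull bar's lug until its collar sits on the fork. Then grip the pull bar's crosspiece and draw the spring carriage back until its pointer stands in the middle of the gap in the mark rider, and keep it there: the program finishes while still holding the bar against the spring. Leave the mark rider and the other things on the table where they are.

Things in the scene. Friction and masses are not known exactly. Their poses are not given: they have to be found in the camera images.
- pin_grip (a point): Loose headed steel pin, upright in the drilled block; this point is on its axis at grip height. 70 mm long: shank 10 mm diameter, 34 mm long, with tapered foot (5 mm at the end, taper 7 mm long); collar 24 mm diameter, 4 mm thick; above it a round grip 16 mm diameter, 32 mm tall. Point: 58 mm above the foot's end, 24 mm above the collar's underside, 12 mm below the top. z runs up the pin. 80 g.
- pin_block: Fixed dark steel block 50 x 80 x 40 mm (x, y, z), origin at the centre of its underside, with two holes 12 mm in diameter and 37 mm deep in its top, at y = -17 mm (the pin stands in it, collar on the block's top, shank 34 mm deep) and y = +21 mm (empty).
- fork_hole (a point): Mouth of the 12 mm hole in the carriage's fork (32 x 34 mm), on its top face 50 mm above the table: the pin goes straight down through upper tine (8 mm), pull bar's lug (10 mm, same hole, in line) and lower tine; seated when its collar rests on this face. Moves with the carriage. Axes of the fixture (fixed base 280 x 100 mm along x): -x is the pull direction, towards the robot; z up.
- carriage (a joint): Travel of the spring carriage in m: 0 at rest, grows as it is drawn along the fixture's -x, stop at 0.060. A spring pulls it back with 6 N at 0, rising 2 N per 10 mm (12 N at 0.030).
- handle (a point): Centre of the pull bar's crosspiece, a flat-sided aluminium bar 14 mm thick along the fixture's x, 74 mm long along its y, 20 mm high; centre 75 mm above the table on a 14 x 20 mm neck, 122 mm in front (-x) of the fork hole at rest. Axes as the fixture's. Best pinched from above across its 14 mm. A guide bridge 47 mm high stands 32 mm behind it (+x).
- pull_bar: The pull bar: flat aluminium bar, lug at its far end, crosspiece at its near end. Slides along the fixture's x (about 1 N friction, no spring of its own, travel 65 mm from rest, at rest now) and moves the carriage only through the pin (1 to 3 mm of play). Its origin, at table height, lies 42 mm in front (-x) of the fork hole when at rest.
- pointer (a point): Tip region of the carriage's pointer, a 4 mm wide square bar that stands out from the carriage to the fixture's -y, 33 mm above the table, just above the rail; axes as the fixture's; moves with the carriage.
- mark (a point): The mark: middle of the 10 mm gap between the two ribs of the dark rider (30 x 16 mm) on the rail at the fixture's -y side, at pointer height, 22 to 45 mm ahead (-x) of the pointer at rest. Axes as the fixture's. With the pointer at the mark the two points coincide along x. The rider sits tight on its rail; do not push it.
- stand_post (a point): Obstacle: foot of the fixed upright post of a helmet stand, 16 mm in diameter and 330 mm tall, with a round foot 60 mm across; this point is at table height on its axis. Keep the gripper and arm clear of it.
- marker2: Bystander: marker pen lying, 14 x 138 x 12 mm.
- adjustable_wrench: Bystander: adjustable wrench lying, 50 x 224 x 12 mm.
- mug: Bystander: white mug, 82 x 117 x 91 mm.
- v_block: Bystander: small steel V-block, 45 x 60 x 36 mm.
- tape_measure: Bystander: tape measure standing, 36 x 79 x 69 mm.
- magnet_square: Bystander: flat triangular magnetic square, 93 x 90 x 17 mm.
- locking_pliers: Bystander: locking pliers lying, 49 x 193 x 15 mm.

How it is judged:
On the way, in this order (a step that is already met when the one before it is completed fails the run):
1. the pin is seated through fork and lug, its collar on the fork (z of pin_grip in the frame of fork_hole between 0.018 and 0.0275 m and horizontal distance between pin_grip and fork_hole below 0.007 m and angle between pin_grip's own z axis and vertical below 0.2 rad), for 0.2 s.
2. with the pin seated, the pull bar in the fingers has drawn the pointer into the gap of the mark (all of step 1 and x of pointer in the frame of mark between -0.004 and 0.004 m and contact force between the fingers and pull_bar above 3 N), for 0.5 s.
At the end, for the whole second after the job is handed in: The pin is upright and seated in fork and lug (collar within about 3 mm of the fork's top), the pointer is within 4 mm of the middle of the mark's gap and still, and the fingers hold the pull bar with more than 3 N of contact force (all of step 2 and velocity of joint carriage between -0.01 and 0.01 m/s); the arm keeps its last pose, push and grip.
It fails at once if a bystander is moved more than 30 mm (distance of any of marker2, adjustable_wrench, mug, v_block, tape_measure, magnet_square, locking_pliers from where it was at the start of the episode above 0.03 m).
It fails at once if the mark rider is pushed along its rail by more than 4 mm (distance of mark from where it was at the start of the episode above 0.004 m).
It also fails if it takes over 53 s, if anything falls off the work surface, if the arm or the gripper's body presses on something with over 40 N, if the wrist force passes 120 N, or if a joint passes its speed limit or range.

## Working session

There is one attempt and no reset: what is moved stays moved. The work goes in short steps, Python scripts to look and compute and a shell command to move; the robot and the scene stay as the last step left them, time stands still between calls to the robot, and variables do not carry over. Pictures are saved under pics/ and viewed, at most 10 in all, crops included, and the job is handed in when it is done.

```bash
mkdir -p pics; cat > h.py <<'E'
import numpy as np, cv2
from rig import ctrl, get_image, camera_info, spotter
def proj(cam,P):
    c=camera_info(cam); K=np.array(c["camera_matrix"]); E=np.array(c["extrinsics"])
    p=E@np.append(P,1); v=np.array([p[0],-p[1],-p[2]]); u=K@v; return u[:2]/u[2]
def ray(cam,uv):
    c=camera_info(cam); K=np.array(c["camera_matrix"]); E=np.array(c["extrinsics"])
    d=np.linalg.inv(K)@np.array([uv[0],uv[1],1.]); d=np.array([d[0],-d[1],-d[2]])
    R=E[:3,:3]; o=-R.T@E[:3,3]; return o,R.T@d
def atz(cam,uv,z):
    o,d=ray(cam,uv); return o+d*(z-o[2])/d[2]
def tri(a,b):
    o1,d1=ray("side",a); o2,d2=ray("top",b)
    A=np.array([d1,-d2]).T; s=np.linalg.lstsq(A,o2-o1,rcond=None)[0]
    p,q=o1+s[0]*d1,o2+s[1]*d2; return (p+q)/2,np.linalg.norm(p-q)
E
python3 - <<'E'
from h import *
np.set_printoptions(precision=4,suppress=True)
s=ctrl.observe(); print(s, ctrl.grip_depth)
for c in("top","side"):
    im=get_image(c); cv2.imwrite(f"pics/{c}0.png",im[:,:,::-1])
    i=camera_info(c); print(c,i)
Z={"pin_grip":.064,"pin_block":0,"fork_hole":.05,"handle":.075,"pull_bar":0,"pointer":.033,"mark":.033,"stand_post":0}
for n,z in Z.items():
    m={c:spotter.mark_of(c,n)[:2] for c in("top","side")}
    for c in m:
        for r in m[c]: print(n,c,np.array(r["xy"]),round(r["score"],2),atz(c,r["xy"],z))
    if m["top"] and m["side"]: print("  tri",tri(m["side"][0]["xy"],m["top"][0]["xy"]))
E
```

```text
{'time': 0.0, 'q': array([ 1.0795,  0.4267,  0.0738,  1.6066, -0.0341,  1.1108, -0.0671]), 'joint_velocities': array([ 0.0007, -0.0014,  0.0004, -0.0003,  0.0016,  0.0009, -0.    ]), 'effort': array([  0.0021, -94.9813,   3.7618, -46.351 ,   0.0193,   0.0101,
        -0.0001]), 'position': array([ 0.2261, -0.6356,  0.2306]), 'eef_rot': array([-3.0946, -0.534 ,  0.0005]), 'wrist_force': array([ 0.2357, -0.1663,  0.1975]), 'moment': array([0.028 , 0.0512, 0.0192]), 'finger_force': 0.0, 'gripper_width': 0.9979452212939828} 0.0187
top {'camera_matrix': array([[494.7464,   0.    , 281.0731],
       [  0.    , 494.7464, 205.8534],
       [  0.    ,   0.    ,   1.    ]]), 'extrinsics': array([[ 0.015 , -0.9998,  0.0113, -0.0595],
       [ 0.9925,  0.0163,  0.1211, -0.5552],
       [-0.1213,  0.0094,  0.9926, -1.5219],
       [ 0.    ,  0.    ,  0.    ,  1.    ]])}
side {'camera_matrix': array([[444.0825,   0.    , 280.7121],
       [  0.    , 444.0825, 214.3767],
       [  0.    ,   0.    ,   1.    ]]), 'extrinsics': array([[-0.9419, -0.3355,  0.016 ,  0.5232],
       [ 0.1374, -0.3413,  0.
[... 861 characters left out ...]
ndle top [183.8 212.6] 0.58 [0.5255 0.2459 0.075 ]
handle side [256.6 253.2] 0.8 [0.5286 0.2554 0.075 ]
  tri (array([0.5287, 0.2477, 0.0708]), np.float64(0.005846621623165694))
pull_bar top [180.8 192.3] 0.86 [0.5989 0.2722 0.    ]
pull_bar side [225.8 276.6] 0.83 [0.6085 0.2685 0.    ]
pull_bar side [328.3 225.5] 0.51 [ 0.4453 -0.1553  0.    ]
  tri (array([0.602, 0.273, 0.003]), np.float64(0.007484634405462055))
pointer top [188.1 166.9] 0.75 [0.6758 0.2459 0.033 ]
mark top [130.3 201.5] 0.64 [0.5622 0.4228 0.033 ]
mark top [191.6 175.4] 0.51 [0.6487 0.2338 0.033 ]
mark side [216.9 256.6] 0.43 [0.65   0.2342 0.033 ]
  tri (array([0.5558, 0.3974, 0.1267]), np.float64(0.011590866765220734))
```

```bash
python3 - <<'E'
import cv2
t=cv2.imread("pics/top0.png"); s=cv2.imread("pics/side0.png")
cv2.imwrite("pics/top0b.png",cv2.resize(t,(800,600),interpolation=cv2.INTER_CUBIC))
a=cv2.resize(t[150:230,120:250],None,fx=6,fy=6,interpolation=cv2.INTER_CUBIC)
cv2.imwrite("pics/tc.png",a)
cv2.imwrite("pics/side0b.png",cv2.resize(s,(800,600),interpolation=cv2.INTER_CUBIC))
p=cv2.resize(t[205:265,285:350],None,fx=6,fy=6,interpolation=cv2.INTER_CUBIC)
q=cv2.resize(s[180:250,300:365],None,fx=6,fy=6,interpolation=cv2.INTER_CUBIC)
q=q[:360]
import numpy as np
cv2.imwrite("pics/pin.png",np.hstack([p,q]))
E
```

```text
(no output)
```

View pics/top0b.png

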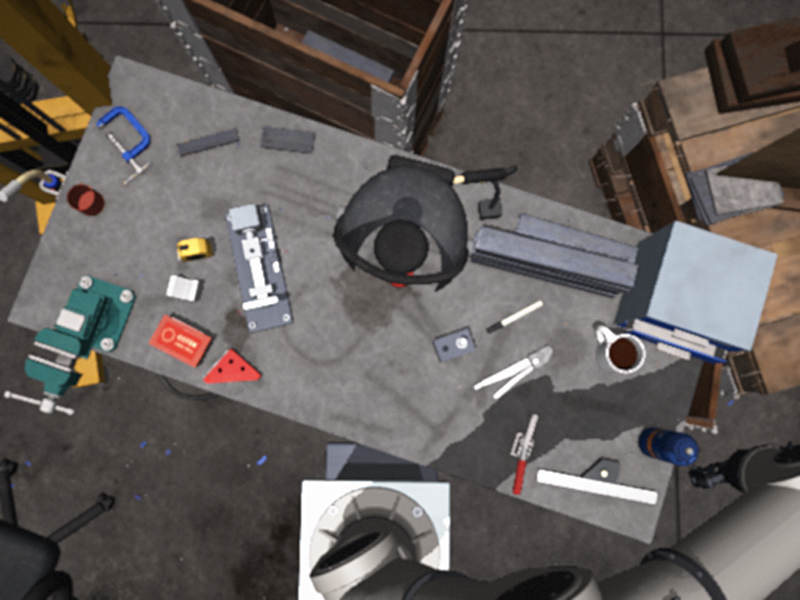

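View pics/tc.png

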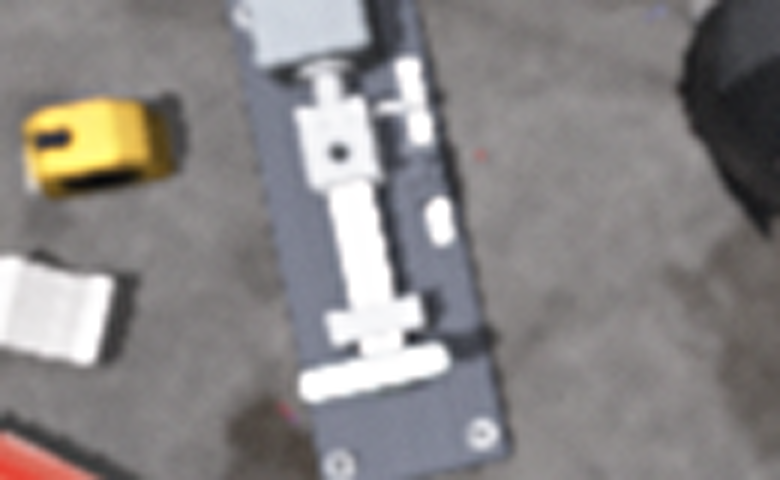

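View pics/side0b.png

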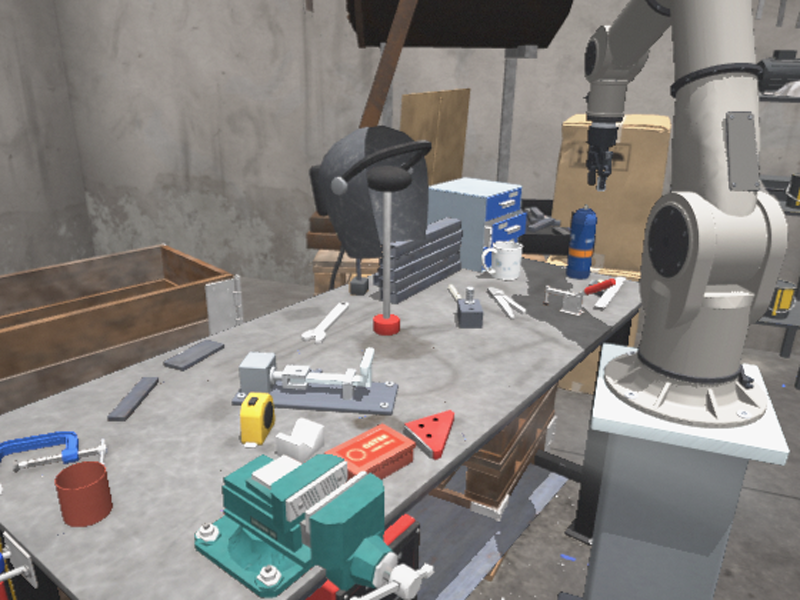

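View pics/pin.png

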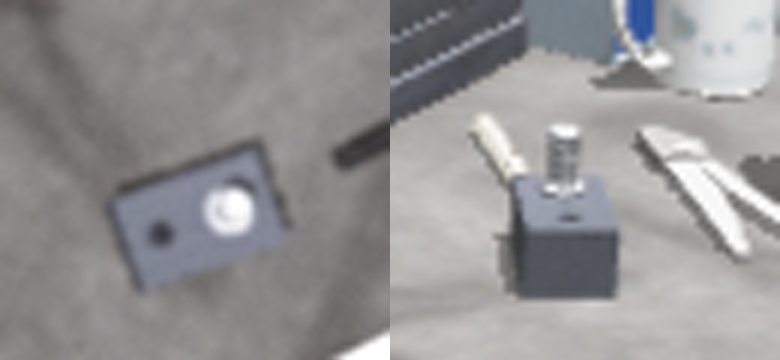

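The fixture runs roughly from fork hole (176.3, 175.3) to handle (182.5, 212) in top pixels. The pin collar is at about (323, 240) top and (329, 212) side. The post's red foot is near (271, 227) side, with the helmet around it.

```bash
python3 - <<'E'
from h import *
np.set_printoptions(precision=4,suppress=True)
for n,c,uv,z in [("collar","top",(323.3,239.8),.044),("griptop","top",(323.8,239.2),.076),("collar","side",(329.2,211.7),.044),("griptop","side",(329.2,201.3),.076),
 ("empty","top",(311.8,244),.04),("empty","side",(330.2,216.3),.04),
 ("fork","top",(176.3,175.3),.05),("handle","top",(182.5,212),.085),("lowerbolts L","top",(176.7,227.3),.012),("lowerbolts R","top",(200.3,222.2),.012),
 ("base BR","top",(204.8,226),.012),("post","side",(271,228),0),("post","top",(280,196),0)]:
    print(n,c,atz(c,uv,z))
b=[np.mean([atz(c,uv,.04) for c,uv in e],0) for e in ([("top",(311.8,244)),("side",(330.2,216.3))],)]
# silhouette edges: fit red-free fixture base edge angle & hole subpixel
im=cv2.imread("pics/top0.png"); g=cv2.cvtColor(im,cv2.COLOR_BGR2GRAY).astype(float)
def dark(x,y,r=3):
    w=g[y-r:y+r+1,x-r:x+r+1]; m=np.clip(np.median(w)-20-w,0,None); Y,X=np.mgrid[y-r:y+r+1,x-r:x+r+1]; return (m*X).sum()/m.sum(),(m*Y).sum()/m.sum()
for n,p,z in(("fork",(176,175),.05),("empty",(312,244),.04)):
    d=dark(*p); print(n,d,atz("top",d,z))
w=g[228:252,312:336].astype(int); Y,X=np.mgrid[228:252,312:336]; m=np.clip(w-170,0,None); d=((m*X).sum()/m.sum(),(m*Y).sum()/m.sum()); print("pin bright",d,atz("top",d,.06))
E
```

```text
collar top [ 0.451  -0.1833  0.044 ]
griptop top [ 0.4511 -0.1817  0.076 ]
collar side [ 0.4476 -0.1668  0.044 ]
griptop side [ 0.452  -0.1772  0.076 ]
empty top [ 0.4376 -0.1479  0.04  ]
empty side [ 0.4371 -0.1383  0.04  ]
fork top [0.6451 0.2786 0.05  ]
handle top [0.5262 0.2481 0.085 ]
lowerbolts L top [0.485  0.2784 0.012 ]
lowerbolts R top [0.5024 0.2044 0.012 ]
base BR top [0.4905 0.1897 0.012 ]
post side [ 0.6123 -0.0665  0.    ]
post top [ 0.5922 -0.0472  0.    ]
fork (np.float64(176.0092699884125), np.float64(174.9837775202781)) [0.6461 0.2795 0.05  ]
empty (np.float64(311.41811846689893), np.float64(243.55400696864112)) [ 0.439  -0.1468  0.04  ]
pin bright (np.float64(322.9924731182796), np.float64(239.76200716845878)) [ 0.4502 -0.1808  0.06  ]
```

```bash
python3 -m jog '[[[0,0,-0.8,1],[0,0,-0.8,0],[0.1,-0.1,-0.8,0],[0.3,-0.3,-0.6,0],[0.6,-0.7,0,0],[0.6,-0.7,0,0],[0.6,-0.7,0,0],[0.6,-0.7,0,0],[0.6,-0.7,0,0],[0.6,-0.7,0,0],[0.6,-0.7,0,0],[0.6,-0.7,0,0],[0.6,-0.7,0,0],[0.6,-0.7,0,0],[0.6,-0.7,0,0],[0.6,-0.7,0.2,0],[0.6,-0.7,0.4,0],[0.6,-0.7,0.6,0],[0.6,-0.7,0.8,0],[0,0,0.8,0]]]' 0.5 40
```

```text
time: 2.57
position: [0.4193, -0.244, 0.2372]
eef_rot: [-3.115, -0.407, -0.004]
wrist_force: [0.7, 0.3, -0.0]
gripper_width: 0.501
finger_force: 0.0
```

```bash
cat >> h.py <<'E'
from scipy.spatial.transform import Rotation as Ro
def need(P,yaw=None):
    s=ctrl.observe(); R=Ro.from_rotvec(s["eef_rot"]).as_matrix()
    y=np.degrees(np.arctan2(R[1,0],R[0,0]))
    print("t",round(s["time"],2),"pos",s["position"].round(4),"yaw",y.round(2),"tilt",R[2].round(3),"rows xyz",(R.T@(np.array(P)-s["position"])/.03).round(2),"spin",None if yaw is None else round((y-yaw)/5,2),"F",s["wrist_force"].round(1))
E
python3 -c "
from h import *
need([.451,-.181,.12],14.6)"
```

```text
t 2.57 pos [ 0.4193 -0.244   0.2372] yaw 14.89 tilt [ 0.002  0.    -1.   ] rows xyz [ 1.55 -1.76  3.91] spin 0.06 F [ 0.7  0.3 -0. ]
```

```bash
python3 -m jog '[[[0.4,-0.45,0.6,0],[0.4,-0.45,0.6,0],[0.4,-0.45,0.6,0],[0.35,-0.4,0.6,0.06],[0,0,0.6,0],[0,0,0.6,0],[0,0,0.3,0],[0,0,0,0],[0,0,0,0]]]' 0.45
python3 - <<'E'
from h import *
need([.451,-.181,.0453],14.6)
for c in("top","side"):
    im=get_image(c); cv2.imwrite(f"pics/{c}1.png",im[:,:,::-1])
    for r in spotter.mark_of(c,"pin_grip")[:2]: print(c,r,atz(c,r["xy"],.064))
t=cv2.imread("pics/top1.png"); s=cv2.imread("pics/side1.png")
cv2.imwrite("pics/v1.png",np.hstack([cv2.resize(t[205:285,275:355],(400,400),interpolation=cv2.INTER_CUBIC),cv2.resize(s[155:235,290:370],(400,400),interpolation=cv2.INTER_CUBIC)]))
p=ctrl.observe()["position"]; print(proj("side",p),proj("side",[.451,-.181,.076]))
E
```

```text
time: 3.32
position: [0.4486, -0.1861, 0.1206]
eef_rot: [-3.117, -0.39, 0.0]
wrist_force: [0.2, 0.3, 1.2]
gripper_width: 0.447
finger_force: 0.0
t 3.32 pos [ 0.4486 -0.1861  0.1206] yaw 14.26 tilt [-0. -0. -1.] rows xyz [ 0.12 -0.14  2.51] spin -0.07 F [0.2 0.3 1.2]
side {'xy': [328.4, 202.4], 'score': 0.65} [ 0.45926964 -0.1984217   0.064     ]
side {'xy': [312.1, 303.5], 'score': 0.32} [0.34404446 0.40524128 0.064     ]
[331.53879762 187.36330295] [329.78463186 200.96882718]
```

View pics/v1.png

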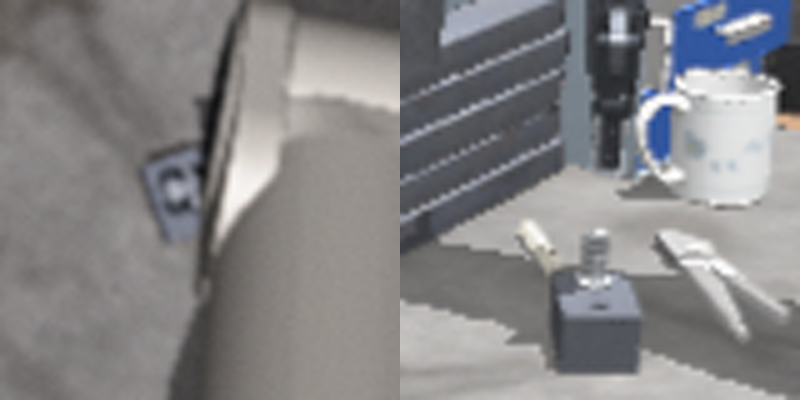

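```bash
python3 -m jog '[[[0.08,-0.08,0.3,-0.07],[0.08,-0.08,0.5,0],[0,0,0.5,0],[0,0,0.5,0],[0,0,0.4,0],[0,0,0.25,0],[0,0,0,0],[0,0,0,0]]]'
python3 -m jog '[[[0,0,0,0],[0,0,0,0],[0,0,0,0],[0,0,0,0],[0,0,0,0],[0,0,0,0]]]' 0 40; python3 -c "
from h import *
need([.452,-.180,.0453],14.6)"
```

```text
time: 4.18
position: [0.4521, -0.18, 0.0468]
eef_rot: [-3.116, -0.4, 0.001]
wrist_force: [-0.3, -0.8, -0.1]
gripper_width: 0.448
finger_force: 0.0
time: 4.68
position: [0.4527, -0.1805, 0.0476]
eef_rot: [3.115, 0.399, 0.002]
wrist_force: [-1.2, -2.5, 7.6]
gripper_width: 0.169
finger_force: 39.5
t 4.68 pos [ 0.4527 -0.1805  0.0476] yaw 14.61 tilt [ 0.001  0.001 -1.   ] rows xyz [-0.02 -0.02  0.08] spin 0.0 F [-1.2 -2.5  7.6]
```

```bash
python3 -m jog '[[[0,0,-0.2,0],[0,0,-0.3,0],[0,0,-0.4,0],[0,0,-0.4,0],[0,0,-0.5,0],[0,0,-0.5,0],[0,0,-0.5,0],[0,0,-0.5,0],[0,0,0,0],[0,0,0,0]]]' 0 60
python3 - <<'E'
from h import *
need([.6457,.279,.16],14.6)
im=get_image("side"); cv2.imwrite("pics/side2.png",im[:,:,::-1])
p=ctrl.observe()["position"]
for h in (.0187,.0187-.058,-.0053,.0307): print(h,proj("side",p+[0,0,h]))
u=proj("side",p); x,y=map(int,u)
cv2.imwrite("pics/v2.png",cv2.resize(im[y-40:y+40,x-50:x+50,::-1],(750,600),interpolation=cv2.INTER_CUBIC)); print(x-50,y-40)
E
```

```text
time: 5.52
position: [0.4523, -0.1802, 0.1465]
eef_rot: [3.115, 0.4, 0.002]
wrist_force: [-0.5, -0.2, -0.7]
gripper_width: 0.168
finger_force: 59.0
t 5.52 pos [ 0.4523 -0.1802  0.1465] yaw 14.63 tilt [ 0.001  0.001 -1.   ] rows xyz [ 10.1  -13.18  -0.45] spin 0.01 F [-0.5 -0.2 -0.7]
0.0187 [331.02430004 174.94297265]
-0.0393 [329.99324615 192.17119566]
-0.0053 [330.59391892 182.13435422]
0.0307 [331.24150565 171.31361181]
280 140
```

View pics/v2.png

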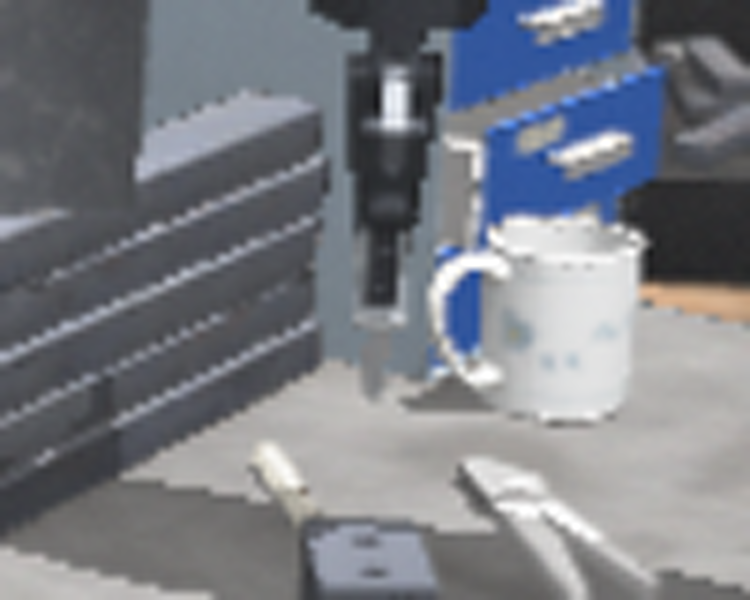

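```bash
python3 -c "
from h import *
for z in (.15,.25,.35): print(z,[atz('top',p,z).round(3) for p in ((280,203),(240,178),(250,190),(310,203))])
need([.44,.12,.16])"
python3 -m jog '[[[0,0,-0.2,0],[0.15,-0.3,-0.2,0],[0.15,-0.7,0,0],[0.15,-0.7,0,0],[0.15,-0.7,0,0],[0.15,-0.7,0,0],[0.15,-0.7,0,0],[0.15,-0.7,0,0],[0.15,-0.7,0,0],[0.15,-0.7,0,0],[0.15,-0.7,0,0],[0.15,-0.7,0,0],[0.15,-0.7,0,0],[0.15,-0.7,0,0],[0.15,-0.7,0,0],[0.15,-0.4,0,0],[0,0,0,0]]]'
```

```text
0.15 [array([ 0.55 , -0.046,  0.15 ]), array([0.622, 0.072, 0.15 ]), array([0.587, 0.042, 0.15 ]), array([ 0.552, -0.134,  0.15 ])]
0.25 [array([ 0.537, -0.046,  0.25 ]), array([0.604, 0.064, 0.25 ]), array([0.572, 0.036, 0.25 ]), array([ 0.539, -0.127,  0.25 ])]
0.35 [array([ 0.525, -0.045,  0.35 ]), array([0.586, 0.057, 0.35 ]), array([0.556, 0.031, 0.35 ]), array([ 0.526, -0.12 ,  0.35 ])]
t 5.57 pos [ 0.4518 -0.18    0.1458] yaw 14.63 tilt [ 0.  0. -1.] rows xyz [ 2.14 -9.78 -0.47] spin None F [-1.  -0.6 -1.9]
time: 6.98
position: [0.4428, 0.1249, 0.1581]
eef_rot: [-3.114, -0.406, -0.0]
wrist_force: [0.3, 0.4, -0.4]
gripper_width: 0.167
finger_force: 59.0
```

```bash
python3 -m jog '[[[0.3,-0.12,0,0],[0.6,-0.25,0,0],[0.6,-0.25,0,0],[0.6,-0.25,0,0],[0.6,-0.25,0,0],[0.6,-0.25,0,0],[0.6,-0.25,0,0],[0.6,-0.25,0,0],[0.6,-0.25,0,0],[0.6,-0.25,0,0],[0.6,-0.25,0,0],[0.6,-0.25,0.2,0],[0.6,-0.25,0.4,0],[0.33,-0.15,0.5,0],[0,0,0.4,0],[0,0,0.2,0],[0,0,0,0],[0,0,0,0]]]'
python3 - <<'E'
from h import *
need([.6453,.279,.104],14.6)
im=get_image("side"); cv2.imwrite("pics/side3.png",im[:,:,::-1]); t=get_image("top"); cv2.imwrite("pics/top3.png",t[:,:,::-1])
p=ctrl.observe()["position"]
for h in (-.0393,-.0053): print(h,proj("side",p+[0,0,h]))
print("hole",proj("side",[.6453,.279,.05]))
for c in("side","top"):
  for n,z in(("fork_hole",.05),("pointer",.033),("mark",.033)):
    for r in spotter.mark_of(c,n)[:2]: print(c,n,r["xy"],round(r["score"],2),atz(c,r["xy"],z).round(4))
cv2.imwrite("pics/v3.png",np.hstack([cv2.resize(im[215:285,170:270,::-1],(600,420),interpolation=cv2.INTER_CUBIC)]))
E
```

```text
time: 8.48
position: [0.6453, 0.2749, 0.1069]
eef_rot: [3.116, 0.399, -0.001]
wrist_force: [-1.2, 0.6, -0.7]
gripper_width: 0.166
finger_force: 59.0
t 8.48 pos [0.6453 0.2749 0.1069] yaw 14.6 tilt [-0.001  0.    -1.   ] rows xyz [ 0.03 -0.13  0.1 ] spin 0.0 F [-1.2  0.6 -0.7]
-0.0393 [210.28467613 251.11645207]
-0.0053 [209.70352673 238.77154922]
hole [210.09553181 258.42924625]
side mark [218.2, 256.7] 0.45 [0.6466 0.2335 0.033 ]
top pointer [426.7, 243.3] 0.72 [ 0.4457 -0.5082  0.033 ]
```

View pics/v3.png

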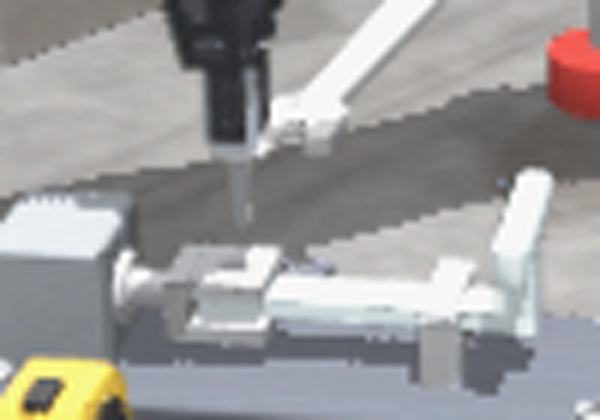

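```bash
python3 -m jog '[[[0.03,-0.13,0,0],[0,0,0.1,0],[0,0,0.1,0],[0,0,0.1,0],[0,0,0.1,0],[0,0,0.1,0],[0,0,0.1,0],[0,0,0.1,0],[0,0,0.1,0],[0,0,0,0]]]'
python3 -c "
from h import *
need([.6453,.279,.0553],14.6)"
```

```text
time: 9.72
position: [0.6458, 0.2797, 0.0824]
eef_rot: [-3.116, -0.4, -0.001]
wrist_force: [3.6, 0.5, -2.6]
gripper_width: 0.164
finger_force: 58.8
t 9.72 pos [0.6458 0.2797 0.0824] yaw 14.63 tilt [ 0. -0. -1.] rows xyz [-0.02  0.02  0.9 ] spin 0.01 F [ 3.6  0.5 -2.6]
```

```bash
python3 -m jog '[[[0.02,0,0.08,0],[0.01,0,0.1,0],[0,0,0.1,0],[0,0,0.1,0],[0,0,0.1,0],[0,0,0,0]]]'
python3 -c "
from h import *
need([.6453,.279,.0553],14.6)"
```

```text
time: 10.22
position: [0.6463, 0.2799, 0.0677]
eef_rot: [3.116, 0.4, -0.001]
wrist_force: [3.2, 0.9, -1.8]
gripper_width: 0.164
finger_force: 58.9
t 10.22 pos [0.6463 0.2799 0.0677] yaw 14.63 tilt [-0. -0. -1.] rows xyz [-0.04  0.02  0.41] spin 0.01 F [ 3.2  0.9 -1.8]
```

```bash
python3 -m jog '[[[0.02,0,0.08,0],[0.02,0,0.08,0],[0,0,0.08,0],[0,0,0.08,0],[0,0,0.05,0],[0,0,0,0],[0,0,0,0]]]'
python3 -c "
from h import *
need([.6453,.279,.0553],14.6)"
```

```text
time: 10.8
position: [0.6474, 0.2802, 0.0577]
eef_rot: [3.116, 0.4, -0.0]
wrist_force: [-2.7, -1.7, 6.5]
gripper_width: 0.166
finger_force: 60.0
t 10.8 pos [0.6474 0.2802 0.0577] yaw 14.63 tilt [-0.  0. -1.] rows xyz [-0.08  0.02  0.08] spin 0.01 F [-2.7 -1.7  6.5]
```

```bash
python3 -m jog '[[[0,0,0,0],[0,0,0,0],[0,0,0,0],[0,0,0,0]]]' 0.45
python3 -m jog '[[[0,0,-0.2,0],[0,0,-0.5,0],[0,0,-0.6,0],[0,0,-0.6,0],[0,0,-0.5,0],[0,0,0,0]]]'
python3 - <<'E'
from h import *
print(ctrl.observe()["q"].round(3))
need([.5265,.2475,.13],14.6)
im=get_image("side"); cv2.imwrite("pics/side4.png",im[:,:,::-1])
for n,z in(("fork_hole",.05),("pin_grip",.074),("handle",.075),("pointer",.033),("mark",.033)):
    for r in spotter.mark_of("side",n)[:2]: print(n,r["xy"],round(r["score"],2),atz("side",r["xy"],z).round(4))
cv2.imwrite("pics/v4.png",np.hstack([cv2.resize(im[215:285,170:270,::-1],(800,560),interpolation=cv2.INTER_CUBIC)]))
E
```

```text
time: 11.13
position: [0.6475, 0.2802, 0.0572]
eef_rot: [-3.116, -0.4, 0.0]
wrist_force: [-0.0, -0.2, -0.8]
gripper_width: 0.45
finger_force: 0.0
time: 11.63
position: [0.6491, 0.2812, 0.1341]
eef_rot: [-3.114, -0.4, -0.008]
wrist_force: [0.6, 0.7, 0.5]
gripper_width: 0.448
finger_force: 0.0
[-0.207  0.597 -0.422  1.589  0.276  1.01  -2.027]
t 11.63 pos [0.6491 0.2812 0.1341] yaw 14.62 tilt [ 0.005 -0.001 -1.   ] rows xyz [-4.24  0.05  0.12] spin 0.0 F [0.6 0.7 0.5]
fork_hole [208.9, 259.9] 0.64 [0.6443 0.2872 0.05  ]
pin_grip [207.4, 250.0] 0.66 [0.6501 0.2819 0.074 ]
pointer [356.4, 212.8] 0.2 [ 0.3672 -0.2189  0.033 ]
mark [218.7, 258.1] 0.52 [0.6417 0.2401 0.033 ]
```

View pics/v4.png

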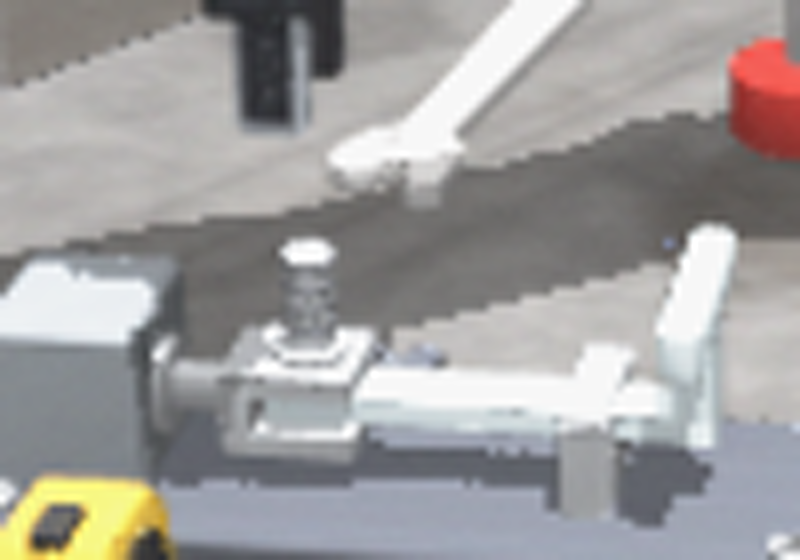

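```bash
python3 -m jog '[[[-0.3,0,0,0],[-0.5,0,0,0],[-0.5,0,0,0],[-0.5,0,0,0],[-0.5,0,0,0],[-0.5,0,0,0],[-0.5,0,0,0],[-0.5,0,0,0],[-0.34,0,0,0],[0,0,0,0]]]'
python3 -m jog '[[[0,0,0,1],[0,0,0,1],[0,0,0,1],[0,0,0,1],[0,0,0,1],[0,0,0,1],[0,0,0,1],[0,0,0,1],[0,0,0,1],[0,0,0,1],[0,0,0,1],[0,0,0,1],[0,0,0,1],[0,0,0,1],[0,0,0,1],[0,0,0,1],[0,0,0,1],[0,0,0,1],[0,0,0,0]]]'
python3 -c "
from h import *
print(ctrl.observe()['q'].round(3))
need([.529,.2493,.0563],-75.4)"
```

```text
time: 12.77
position: [0.5253, 0.2483, 0.1292]
eef_rot: [3.115, 0.401, -0.002]
wrist_force: [0.3, -0.1, 0.1]
gripper_width: 0.448
finger_force: 0.0
time: 14.35
position: [0.5263, 0.2485, 0.1262]
eef_rot: [2.569, -1.793, -0.001]
wrist_force: [-0.4, 0.2, -0.8]
gripper_width: 0.452
finger_force: 0.0
[-1.301  0.633  1.04   1.948 -0.664  0.963 -2.724]
t 14.35 pos [0.5263 0.2485 0.1262] yaw -69.84 tilt [ 0.004  0.007 -1.   ] rows xyz [-0.   -0.11  2.33] spin 1.11 F [-0.4  0.2 -0.8]
```

```bash
python3 -m jog '[[[0,0,0,-1],[0,0,0,-1],[0,0,0,-1],[0,0,0,-1],[0,0,0,-1],[0,0,0,-1],[0,0,0,-1],[0,0,0,-1],[0,0,0,-1],[0,0,0,-1],[0,0,0,-1],[0,0,0,-1],[0,0,0,-1],[0,0,0,-1],[0,0,0,-1],[0,0,0,-1],[0,0,0,-1],[0,0,0,-1],[0,0,0,-1]]]'
python3 -c "
from h import *
print(ctrl.observe()['q'].round(3))
need([.529,.2493,.0563],104.6)"
```

```text
time: 15.93
position: [0.5267, 0.2481, 0.1273]
eef_rot: [3.061, 0.7, -0.008]
wrist_force: [-0.2, 0.2, 0.6]
gripper_width: 0.451
finger_force: 0.0
[-1.014  0.452  0.597  1.935 -0.33   0.858 -1.365]
t 15.93 pos [0.5267 0.2481 0.1273] yaw 25.76 tilt [-0.005  0.    -1.   ] rows xyz [ 0.1  -0.    2.37] spin -15.77 F [-0.2  0.2  0.6]
```

```bash
python3 -m jog '[[[0,0,0,-1],[0,0,0,-1],[0,0,0,-1],[0,0,0,-1],[0,0,0,-1],[0,0,0,-1],[0,0,0,-1],[0,0,0,-1],[0,0,0,-1],[0,0,0,-1],[0,0,0,-1],[0,0,0,-1],[0,0,0,-1],[0,0,0,-1],[0,0,0,-1],[0,0,0,-0.7],[0,0,0,0],[0,0,0,0]]]'
python3 - <<'E'
from h import *
print(ctrl.observe()['q'].round(3))
need([.529,.2493,.0563],104.6)
t=get_image("top"); s=get_image("side"); cv2.imwrite("pics/top5.png",t[:,:,::-1]); cv2.imwrite("pics/side5.png",s[:,:,::-1])
for c in("side","top"):
  for n,z in(("pin_grip",.074),("handle",.075),("pointer",.033),("mark",.033)):
    for r in spotter.mark_of(c,n)[:1]: print(c,n,r["xy"],round(r["score"],2),atz(c,r["xy"],z).round(4))
cv2.imwrite("pics/v5.png",np.hstack([cv2.resize(t[150:230,140:240,::-1],(400,320),interpolation=cv2.INTER_CUBIC),cv2.resize(s[200:280,190:290,::-1],(400,320),interpolation=cv2.INTER_CUBIC)]))
E
```

```text
time: 17.43
position: [0.5267, 0.2479, 0.1274]
eef_rot: [-1.937, -2.47, 0.007]
wrist_force: [-0.4, -0.6, 0.5]
gripper_width: 0.453
finger_force: 0.0
[-0.762  0.403  0.266  1.92  -0.139  0.841 -0.182]
t 17.43 pos [0.5267 0.2479 0.1274] yaw 103.78 tilt [-0.001 -0.005 -1.   ] rows xyz [0.03 0.1  2.37] spin -0.16 F [-0.4 -0.6  0.5]
side pin_grip [208.3, 249.9] 0.62 [0.6483 0.2806 0.074 ]
side handle [255.0, 252.1] 0.74 [0.5346 0.2513 0.075 ]
side mark [329.1, 227.4] 0.46 [ 0.4223 -0.0649  0.033 ]
top pin_grip [177.1, 177.2] 0.66 [0.6348 0.2709 0.074 ]
top handle [181.5, 212.8] 0.72 [0.5248 0.2529 0.075 ]
top pointer [189.1, 163.8] 0.44 [0.6859 0.2431 0.033 ]
top mark [193.5, 177.4] 0.41 [0.6424 0.2275 0.033 ]
```

View pics/v5.png

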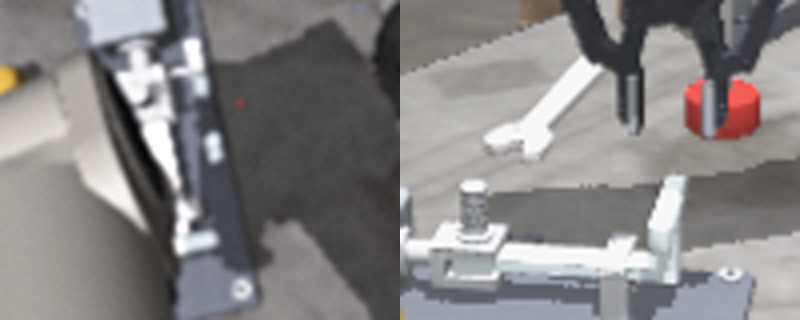

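```bash
python3 -m jog '[[[0.03,0.1,0.3,-0.16],[0,0,0.5,0],[0,0,0.5,0],[0,0,0.5,0],[0,0,0.4,0],[0,0,0.17,0],[0,0,0,0],[0,0,0,0]]]'
python3 -m jog '[[[0,0,0,0],[0,0,0,0],[0,0,0,0],[0,0,0,0],[0,0,0,0],[0,0,0,0]]]' 0 90; python3 -c "
from h import *
need([.529,.2493,.0563],104.6)"
```

```text
time: 18.6
position: [0.5285, 0.2491, 0.0555]
eef_rot: [-1.919, -2.483, 0.011]
wrist_force: [0.1, 0.2, 0.1]
gripper_width: 0.448
finger_force: 0.0
time: 19.1
position: [0.5291, 0.2495, 0.0565]
eef_rot: [-1.92, -2.483, 0.007]
wrist_force: [0.0, 0.4, 7.2]
gripper_width: 0.146
finger_force: 88.3
t 19.1 pos [0.5291 0.2495 0.0565] yaw 104.56 tilt [-0.001 -0.005 -1.   ] rows xyz [-0.   -0.    0.01] spin -0.01 F [0.  0.4 7.2]
```

```bash
python3 -m jog '[[[0,-0.05,0,0],[0,-0.05,0,0],[0,-0.1,0,0],[0,-0.1,0,0],[0,-0.1,0,0],[0,-0.1,0,0],[0,0,0,0],[0,0,0,0]]]'
python3 - <<'E'
from h import *
need([.529,.2493,.0565],104.6)
t=get_image("top"); s=get_image("side"); cv2.imwrite("pics/top6.png",t[:,:,::-1]); cv2.imwrite("pics/side6.png",s[:,:,::-1])
for c in("side","top"):
  for n,z in(("pointer",.033),("mark",.033)):
    for r in spotter.mark_of(c,n)[:2]: print(c,n,r["xy"],round(r["score"],2),atz(c,r["xy"],z).round(4))
a=cv2.imread("pics/top0.png"); b=t[:,:,::-1]; s0=cv2.imread("pics/side0.png")
f=lambda i,x,y:cv2.resize(i[y:y+30,x:x+40],(400,300),interpolation=cv2.INTER_CUBIC)
cv2.imwrite("pics/v6.png",np.vstack([np.hstack([f(a,170,158),f(b,170,158)]),np.hstack([f(s0,195,243),f(s[:,:,::-1],195,243)])]))
E
```

```text
time: 19.77
position: [0.5153, 0.2461, 0.0565]
eef_rot: [-1.921, -2.484, 0.005]
wrist_force: [6.2, 2.1, -0.9]
gripper_width: 0.146
finger_force: 87.9
t 19.77 pos [0.5153 0.2461 0.0565] yaw 104.56 tilt [-0.    -0.004 -1.   ] rows xyz [-0.01  0.47 -0.  ] spin -0.01 F [ 6.2  2.1 -0.9]
top pointer [189.5, 169.4] 0.58 [0.6678 0.2411 0.033 ]
top mark [192.7, 178.8] 0.59 [0.6378 0.2299 0.033 ]
```

View pics/v6.png

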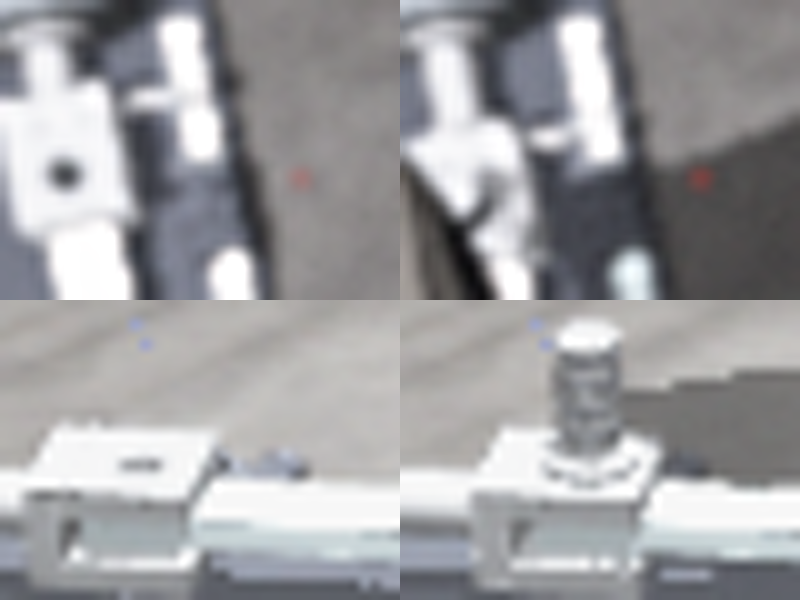

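```bash
python3 - <<'E'
from h import *
np.set_printoptions(linewidth=200,suppress=True)
F=np.array([.6455,.279]); a=np.radians(14.6); ex=np.array([np.cos(a),np.sin(a)]); ey=np.array([-ex[1],ex[0]])
S=np.arange(-60,46,2)/1000
for f in("top0","top6"):
  g=cv2.imread(f"pics/{f}.png",0).astype(np.float32)
  print(f,"lat: cols; s mm rows")
  L=[-.056,-.052,-.048,-.044,-.040,-.036,-.032,-.028]
  out=[]
  for s in S:
    r=[]
    for l in L:
      p=proj("top",np.append(F+s*ex+l*ey,.033)); r.append(cv2.getRectSubPix(g,(1,1),tuple(map(float,p)))[0,0])
    out.append(r)
  o=np.array(out).round().astype(int)
  for s,r in zip(S,o): print(int(round(s*1000)),r)
E
```

```text
top0 lat: cols; s mm rows
-60 [122 101 118 130 134 132 129 129]
-58 [119  98 117 147 155 141 130 128]
-56 [117  93 120 174 200 170 132 127]
-54 [119  88 132 209 233 200 136 127]
-52 [124  88 140 232 255 225 142 127]
-50 [130  94 147 241 255 232 147 127]
-48 [131  96 147 245 255 229 151 127]
-46 [128  95 147 252 254 227 152 126]
-44 [126  92 144 252 254 228 151 126]
-42 [123  88 149 252 255 234 147 126]
-40 [117  82 158 254 255 239 147 127]
-38 [112  80 166 253 255 241 144 126]
-36 [108  76 161 249 255 213 135 126]
-34 [104  70 147 242 237 180 123 126]
-32 [ 98  60 117 208 203 143 118 127]
-30 [ 91  57  97 151 155 128 119 128]
-28 [ 88  54  93 131 132 127 125 128]
-26 [ 86  53  87 118 127 127 125 127]
-24 [ 89  53  82 115 123 127 122 126]
-22 [ 92  55  78 114 120 124 122 125]
-20 [ 98  56  79 116 117 124 124 126]
-18 [ 97  56  85 121 118 126 129 129]
-16 [ 94  57  87 120 122 131 133 130]
-14 [ 90  55  85 112 121 134 135 122]
-12 [ 88  52  76 104 120 132 126 110]
-10 [ 85  51  74  98 117 131 117  93]
-8 [ 90  55  79 110 122 130 113  89]
-6 [ 97  62  88 126 129 133 120  89]
-4 [109  70 
[... 2095 characters left out ...]
 [101  70 156 243 251 220 187 198]
10 [102  84 163 243 251 228 201 222]
12 [112  94 167 241 250 232 192 188]
14 [118  99 164 241 247 219 169 145]
16 [114  93 158 243 249 212 140 116]
18 [109  82 161 248 251 212 136 109]
20 [104  76 168 252 254 221 137 120]
22 [100  81 177 252 255 224 140 123]
24 [ 99  86 183 252 255 216 139 125]
26 [101  91 189 253 253 208 136 125]
28 [104  94 191 255 251 201 135 125]
30 [107  94 184 254 252 201 133 126]
32 [105  91 171 251 252 203 130 127]
34 [103  86 168 249 252 204 133 127]
36 [101  90 175 249 253 209 136 127]
38 [101  96 194 252 254 213 137 126]
40 [102 100 204 254 254 210 135 123]
42 [104 103 208 255 250 201 128 114]
44 [106 103 180 231 240 179 112  99]
```

The pointer stands at about s = +10 mm, having moved from +22. The dark rider spans s = -32 to -2, so its gap centre is near -17, and about 27 mm of draw remains.

```bash
python3 -m jog '[[[0,-0.05,0,0],[0,-0.08,0,0],[0,-0.08,0,0],[0,-0.08,0,0],[0,-0.08,0,0],[0,-0.08,0,0],[0,-0.08,0,0],[0,-0.08,0,0],[0,-0.08,0,0],[0,-0.08,0,0],[0,-0.05,0,0],[0,-0.03,0,0],[0,0,0,0],[0,0,0,0],[0,0,0,0]]]'
cat > prof.py <<'E'
from h import *
import sys
np.set_printoptions(linewidth=200,suppress=True)
F=np.array([.6455,.279]); a=np.radians(14.6); ex=np.array([np.cos(a),np.sin(a)]); ey=np.array([-ex[1],ex[0]])
need([.529,.2493,.0565],104.6); print(ctrl.observe()["finger_force"])
t=get_image("top"); cv2.imwrite(f"pics/{sys.argv[1]}.png",t[:,:,::-1]); g=cv2.cvtColor(t,cv2.COLOR_RGB2GRAY).astype(np.float32)
for s in np.arange(-36,6,2)/1000:
    print(int(round(s*1000)),[int(cv2.getRectSubPix(g,(1,1),tuple(map(float,proj("top",np.append(F+s*ex+l*ey,.033)))))[0,0]) for l in(-.048,-.044,-.040,-.036,-.032,-.028,-.024)])
for n in("pointer","mark"):
    for r in spotter.mark_of("top",n)[:1]:
        p=atz("top",r["xy"],.033)[:2]-F; print(n,r["xy"],round(r["score"],2),(p@ex*1000).round(1),(p@ey*1000).round(1))
E
python3 prof.py top7
```

```text
time: 21.32
position: [0.4912, 0.2402, 0.0566]
eef_rot: [-1.921, -2.484, 0.003]
wrist_force: [11.0, 5.9, -8.5]
gripper_width: 0.147
finger_force: 88.0
t 21.32 pos [0.4912 0.2402 0.0566] yaw 104.58 tilt [-0.    -0.003 -1.   ] rows xyz [-0.02  1.3  -0.  ] spin -0.0 F [11.   5.9 -8.5]
88.02852384746075
-36 [122, 215, 223, 151, 83, 69, 69]
-34 [109, 187, 188, 128, 84, 77, 71]
-32 [93, 155, 147, 110, 97, 85, 71]
-30 [86, 116, 122, 112, 113, 93, 71]
-28 [91, 117, 115, 125, 123, 94, 70]
-26 [87, 117, 121, 126, 122, 92, 67]
-24 [81, 115, 121, 128, 114, 88, 69]
-22 [78, 115, 124, 134, 125, 94, 76]
-20 [82, 121, 141, 161, 147, 114, 107]
-18 [96, 156, 172, 197, 193, 153, 143]
-16 [112, 185, 209, 219, 222, 193, 176]
-14 [122, 199, 207, 218, 237, 199, 177]
-12 [98, 169, 188, 183, 191, 176, 153]
-10 [83, 127, 148, 151, 145, 124, 112]
-8 [77, 118, 129, 126, 117, 103, 86]
-6 [87, 122, 125, 130, 118, 96, 94]
-4 [101, 147, 152, 144, 134, 116, 110]
-2 [121, 186, 184, 166, 144, 128, 127]
0 [134, 223, 228, 190, 148, 132, 128]
2 [142, 241, 247, 209, 145, 130, 129]
4 [151, 249, 254, 218, 142, 128, 129]
pointer [189.8, 176.8] 0.72 -11.4 -38.1
mark [193.9, 174.8] 0.54 -8.2 -52.0
```

```bash
python3 -m jog '[[[0,-0.04,0,0],[0,-0.03,0,0],[0,0,0,0],[0,0,0,0],[0,0,0,0],[0,0,0,0],[0,0,0,0],[0,0,0,0],[0,0,0,0],[0,0,0,0]]]'
python3 prof.py top8
```

```text
time: 22.3
position: [0.4892, 0.2397, 0.0566]
eef_rot: [-1.921, -2.484, 0.003]
wrist_force: [11.8, 5.7, -8.2]
gripper_width: 0.147
finger_force: 88.1
t 22.3 pos [0.4892 0.2397 0.0566] yaw 104.58 tilt [-0.    -0.002 -1.   ] rows xyz [-0.02  1.36 -0.  ] spin -0.0 F [11.8  5.7 -8.2]
88.05786196142435
-36 [123, 214, 224, 153, 90, 80, 71]
-34 [110, 190, 193, 133, 94, 89, 72]
-32 [96, 162, 157, 118, 105, 96, 74]
-30 [88, 129, 135, 120, 116, 97, 73]
-28 [91, 124, 126, 129, 122, 93, 71]
-26 [88, 121, 123, 127, 121, 88, 66]
-24 [85, 124, 129, 127, 120, 104, 77]
-22 [94, 147, 144, 134, 144, 136, 101]
-20 [108, 183, 189, 166, 176, 191, 156]
-18 [124, 205, 218, 203, 205, 220, 202]
-16 [115, 201, 235, 212, 207, 232, 215]
-14 [98, 155, 192, 199, 184, 180, 183]
-12 [80, 121, 150, 159, 147, 135, 125]
-10 [72, 94, 124, 138, 120, 103, 105]
-8 [77, 107, 119, 127, 118, 107, 100]
-6 [87, 124, 126, 131, 124, 121, 120]
-4 [101, 149, 152, 145, 135, 128, 128]
-2 [121, 187, 184, 166, 143, 131, 130]
0 [133, 223, 227, 190, 148, 132, 129]
2 [141, 240, 247, 209, 145, 130, 128]
4 [151, 248, 254, 218, 143, 128, 130]
pointer [189.8, 178.1] 0.67 -15.5 -37.2
mark [184.3, 205.0] 0.64 -95.1 -1.9
```

```bash
python3 -m jog '[[[0,0,0,0],[0,0,0,0],[0,0,0,0],[0,0,0,0],[0,0,0,0],[0,0,0,0]]]'
python3 -c "
from h import *
print(ctrl.job_done())"
```

```text
time: 22.95
position: [0.4892, 0.2397, 0.0566]
eef_rot: [-1.921, -2.484, 0.003]
wrist_force: [10.9, 5.9, -8.6]
gripper_width: 0.144
finger_force: 88.1
the job is handed in; nothing more can be done
None
```

The job is handed in at about 23 s with the pin seated through fork and lug and the gripper still holding the bar at 88 N; by my top-camera measurement the pointer stands within about 2 mm of the middle of the mark gap, the rider has not moved, and no verdict came back.

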